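Shut the loaded drawer of the cassette reader and fold down its cover

TASK

Two small drawers of the bench-top cassette reader stand open: with the fingertips, gently push the one that carries the long thin test cassette fully home, and leave the other drawer, with the square check block in it, open as it stands. Then push the reader's raised cover down until it lies flat on the top. Do not touch, lift or carry what lies in the drawers, and do not disturb the things standing around.

Things in the scene. Friction and masses are not known exactly. Their poses are not given: they have to be found in the camera images.
- reader: The cassette reader, a white box fixed to the bench, 160 deep (x) x 180 wide (y) x 62 high. Origin: middle of the lower edge of its front face, on the bench (z = 0). Its +x axis points from the front into the box, +y to the left as seen from the robot, z up; it may be turned about z. Two drawers side by side come out of the front along -x, centred at y = +43.5 and y = -43.5 mm.
- left_drawer (a joint): Opening of the left drawer (y = +43.5 mm of the reader) in m: 0 = fully home against a hard stop, growing to 0.105 as it comes out along the reader's -x; starts between 0.075 and 0.100. Slides with about 1.5 N of friction and some damping, no spring. Behind its front panel is an open tray 66 wide and 120 long, floor 16 mm and wall tops 30 mm above the bench.
- left_front (a point): Centre of the outer face of the left drawer's front panel, 29 mm above the bench. The panel is grey, upright, 80 wide (y), 10 thick, from 10 to 48 mm above the bench; when home its outer face is 12 mm in front of the box. Axes as the reader's (x points into the box). Moves with the drawer.
- right_drawer (a joint): Opening of the right drawer (y = -43.5 mm of the reader); same build and values as the left one.
- right_front (a point): Centre of the outer face of the right drawer's front panel, 29 mm above the bench; axes as the reader's.
- cover (a joint): Angle of the cover in rad: 0 = lying flat on the box's top; starts raised between 0.8 and 1.25. A grey plate 75 long (reader x), 100 from hinge to free edge, 5 thick; hinged on its left (+y), shut it reaches to -y. Raised, its outer face looks left and up. Stiff hinge (0.12 N m) that stays at any angle; 1 to 3 N near the free edge moves it.
- cover_hinge (a point): Middle of the cover's hinge line, 65.5 mm above the bench, 102.5 mm behind the reader's front face and 54 mm to the left of its middle. Fixed to the cover and turns with it.
- cover_edge (a point): Middle of the cover's free edge, on its outer (upper) face, 100 mm from the hinge. Its z axis is the outward normal of the outer face.
- cassette: The test cassette: flat white plastic strip, 60 long (x) x 20 wide x 6 high, loose in one of the two drawers (either one), its length along the drawer, lying on the tray's floor. Origin: centre of its underside.
- check_block: The check block: white plastic square, 30 x 30 x 12 high, loose in the other drawer. Origin: centre of its underside.
- vial: Small capped vial, 28 across, 55 high, standing on the bench left of the reader's drawers. Origin: centre of its underside.
- pot: Small pale translucent capped pot, 48 across, 50 high, standing on the bench right of the reader's drawers. Origin: centre of its underside.
- rack: Pink test tube rack, 190 x 130 x 75 high, with tubes up to 120 high, on the left. Origin: centre of its underside.
- bottle: Pale translucent reagent bottle, 72 across, 190 high, far left. Origin: centre of its underside.
- tip_box: Box of pipette tips, 122 x 87 x 63 high, near right. Origin: centre of its underside.
- enamel_tray: White enamel tray, 140 x 220 x 32 high, on the right, with a swab tube lying in it. Origin: centre of its underside.

How it is judged:
By the outcome, as a careful person would: the job done as asked, in the order asked, and still so for the second after the job is handed in, with the robot touching nothing.
It also fails if it takes over 48 s, if anything falls off the work surface, if the arm or the gripper's body presses on something with over 40 N, if the wrist force passes 120 N, or if a joint passes its speed limit or range.

ROBOT

A 6-joint arm with a two-finger parallel gripper is mounted at the origin on the work surface. World frame = base frame: x ahead of the robot, y to its left, z up, the work surface at z = 0. Lengths are in m, angles in degrees, forces in N, time in s.
With the tool pointing down it reaches from about 0.35 to 0.85 m from the base axis. Payload 8.1 kg.
Tool frame: the origin (TCP) lies at the centre of the arm's flange, where the gripper is bolted on; the fingertips stand 173 mm ahead of it and the grasp point (between the pads) lies 155 mm ahead of it; z points along the fingers, y is the direction in which the jaws open and shut (so a half turn about z gives the same grasp; the last joint's range is limited). The gripper opens to 85 mm and grips with 20 to 120 N. Pads are 22 mm wide; open, the fingers measure 114 mm over their backs; the gripper's body (76 mm by 85 mm) begins 54 mm behind the grasp point. The pads swing forward as they close: fully open they stand 13 mm farther back than shut.
Start: joints at [60.596, 7.471, 85.268, -0, 87.261, -4.893], TCP at [0.249, 0.546, 0.405] pointing down, gripper open.
Joint ranges: [-169.43, 169.43], [-51.17, 129.36], [1.28, 143.12], [-76.62, 256.62], [0, 156.53], [-152.29, 152.29]. Speed limits (degrees/s): [136.94, 136.94, 159.86, 180, 180, 180].

INTERFACE

Orientations are given as [roll, pitch, yaw] about the fixed x, y, z axes, in that order (R = Rz(yaw) Ry(pitch) Rx(roll)).
In Python, from cell import telemetry, get_image, get_calibration, sign_off gives the robot as it stands.
- The arm moves only by the shell command python3 -m crank 'ROWS'. ROWS is JSON, a list of rows, each a list of 7 numbers: the shift along the world's x, y, z in m, then the turn, a rotation vector about the world's x, y, z in degrees, then the closure, from 0 (fully open) to 1 (shut). In form: [[tx, ty, tz, wx, wy, wz, fingers], ...]. A call has 1 to 5 rows; each row shifts and turns the commanded pose from where the row before left it; what a row does not reach is not made up. A row lasts 1/12 s, in which the tool goes at most 41.7 mm and 7.16 degrees, less where a joint would pass 70% of its speed; a pose out of reach is approached as far as the arm can. A call is refused whole if a number of a shift passes 0.0417 or a number of a turn 7.16, either way. A call with a gripper value outside its range is refused whole. The fingers move at their own pace and stop on an object; the grip force is fixed at half the most. Time passes only in rows, so rows that do not move let the fingers close. It gives the time, the measured TCP pose, the force and the opening at its end, in the units of the state.
- telemetry.get_state(): the state, without advancing time (a new reading comes with each control period).
- get_image(name): name is "scene" or "side" or "wrist"; returns the picture (384x512x3 uint8, red, green, blue); there is no depth.
- get_calibration(name): a dict with "camera_matrix" (3x3 intrinsics, pixels), "T" (4x4, takes a point from camera to world coordinates); the wrist camera has in their place "tool_from_camera" (4x4, takes a point from camera to tool coordinates, whose origin is the TCP and whose axes are the flange's). Camera axes: x right, y up, looking along -z (the intrinsics and any distortion apply to the point x, -y, -z); pixel columns grow to the right and rows downward; lengths in m; the calibration is good to about 2 mm. A picture is of the moment at which its call begins: read the wrist's pose just before it. get_calibration takes no time and is no camera call.
- sign_off(): hands the job in, once; it reports no verdict.
The state is a dict: "t": time; "joint_positions": joint angles; "joint_velocities": joint speeds; "tau": joint torques, N m; "position": TCP position; "ee_rot": TCP orientation; "contact_force": force on the tool from outside, world axes, zero at the start; "moment": the same for the moment, N m; "finger_gap": finger opening in m.
Only numpy, scipy, OpenCV 4.12 (cv2) and the standard library are available. Lean on these libraries where they do the work, as an engineer would, in place of code of your own. Each camera call takes 0.05 s, during which the arm holds its last target.

## Working session

There is one attempt and no reset: what is moved stays moved. The work goes in short steps, Python scripts to look and compute and a shell command to move; the robot and the scene stay as the last step left them, time stands still between calls to the robot, and variables do not carry over. Pictures are saved under pics/ and viewed, and the job is handed in when it is done.

```bash
ls; mkdir -p pics
python3 - <<'E'
from cell import telemetry,get_image,get_calibration
import cv2
print(telemetry.get_state())
for n in("scene","side","wrist"):
    print(n,get_calibration(n))
    cv2.imwrite(f"pics/{n}0.png",get_image(n)[:,:,::-1])
E
```

```text
pics
{'t': 0.0, 'joint_positions': array([ 6.05968610e+01,  7.51451548e+00,  8.53307318e+01, -3.88340025e-04,
        8.72609177e+01, -4.89209179e+00]), 'joint_velocities': array([ 0.00093291, -0.11804095,  0.01369004,  0.00680366,  0.10396605,
       -0.04997896]), 'tau': array([ 1.22539899e-03, -5.69390881e+01, -5.00566542e+01, -9.65839104e-05,
        1.42622300e-02,  2.57358482e-05]), 'position': array([0.24877686, 0.54573589, 0.40363639]), 'ee_rot': array([-1.79894189e+02, -8.66723096e-03,  1.55488964e+02]), 'contact_force': array([-0.42609568,  0.66315594,  0.15597235]), 'moment': array([-0.00602128,  0.01640813, -0.01255191]), 'finger_gap': 0.08527261491272242}
scene {'camera_matrix': array([[383.94871828,   0.        , 262.96591127],
       [  0.        , 383.94871828, 188.06430521],
       [  0.        ,   0.        ,   1.        ]]), 'T': array([[-0.52113429, -0.6942173 ,  0.49646893,  1.08246552],
       [ 0.85344757, -0.41923981,  0.30962111,  0.3263535 ],
       [-0.00680479,  0.58506437,  0.81095831,  0.99463942],
       [ 0.        ,  0.        ,  0.        ,  1.      
[... 276 characters left out ...]
178092 , -0.72721517, -0.90068605],
       [-0.02276147,  0.7572703 ,  0.65270484,  0.86669594],
       [ 0.        ,  0.        ,  0.        ,  1.        ]])}
wrist {'camera_matrix': array([[320.6175613 ,   0.        , 253.19961076],
       [  0.        , 320.6175613 , 193.39620401],
       [  0.        ,   0.        ,   1.        ]]), 'tool_from_camera': array([[-1.12707390e-03,  9.63665329e-01,  2.67110209e-01,
         6.65046239e-02],
       [ 9.99999365e-01,  1.09100625e-03,  2.83434660e-04,
        -4.81495540e-04],
       [-1.82827524e-05,  2.67110359e-01, -9.63665946e-01,
         3.12666432e-02],
       [ 0.00000000e+00,  0.00000000e+00,  0.00000000e+00,
         1.00000000e+00]])}
```

View pics/scene0.png

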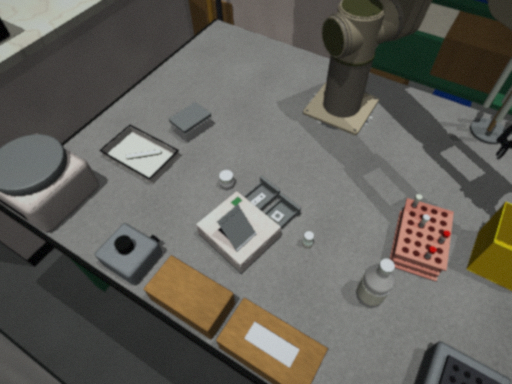

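View pics/side0.png

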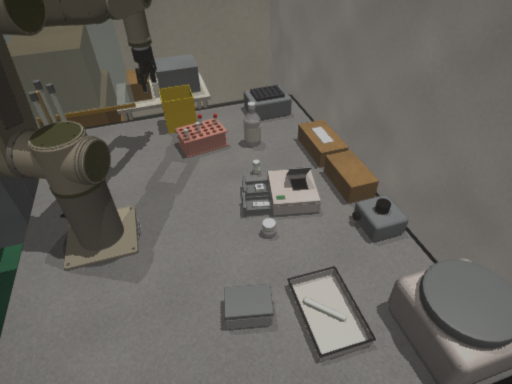

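View pics/wrist0.png

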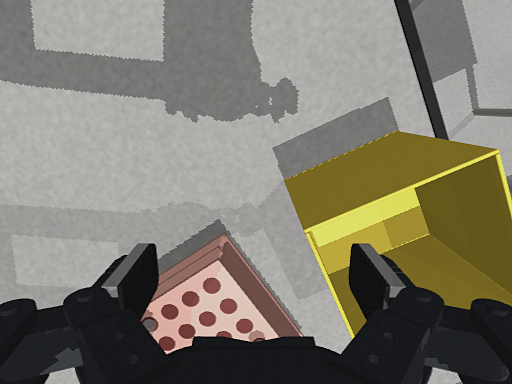

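The scene view has the reader near (240,228) with its drawers toward (275,200); in the side view it is near (290,190). I'll enlarge both.

Run:
```python
import cv2
a=cv2.imread("pics/scene0.png")[160:280,185:335]; b=cv2.imread("pics/side0.png")[145:245,225:335]
cv2.imwrite("pics/sc_z.png",cv2.resize(a,None,fx=5,fy=5,interpolation=cv2.INTER_CUBIC)[:600,:800])
cv2.imwrite("pics/si_z.png",cv2.resize(b,None,fx=6,fy=6,interpolation=cv2.INTER_CUBIC)[:600,:800])
```

```text
(no output)
```

View pics/sc_z.png

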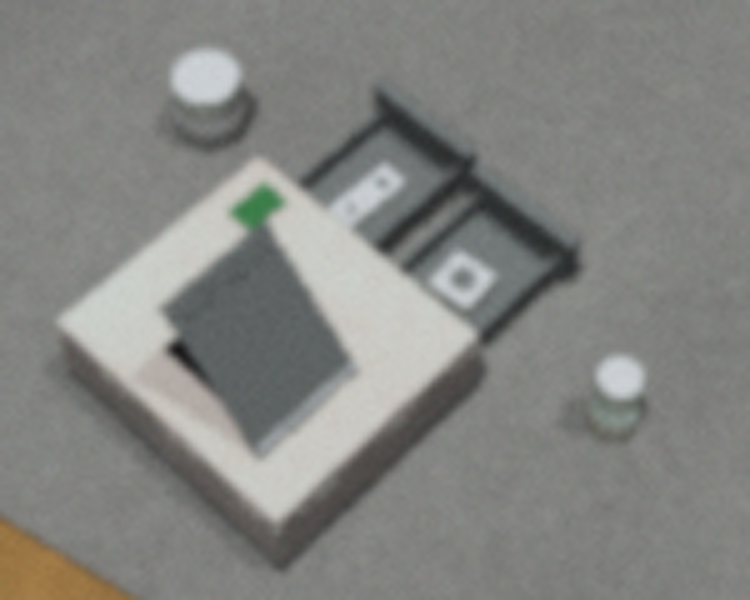

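View pics/si_z.png

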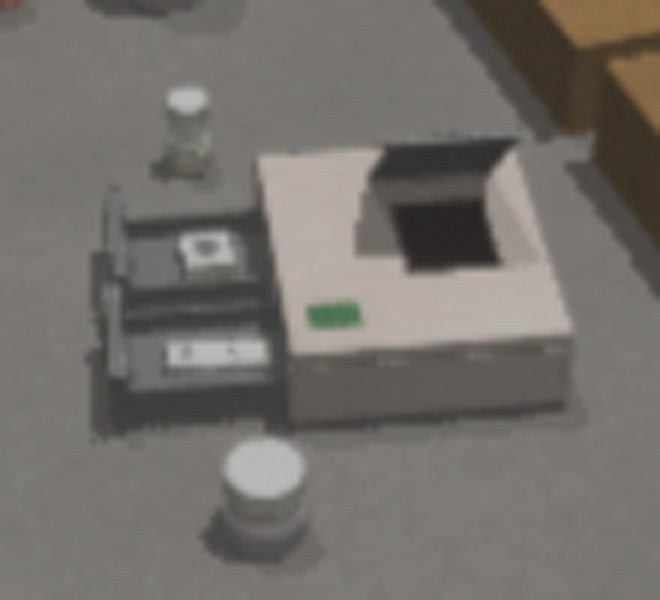

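```bash
cat > h.py <<'E'
import numpy as np
from cell import get_calibration,telemetry
from scipy.spatial.transform import Rotation as R
def ray(n,u,v,st=None):
    c=get_calibration(n);K=c["camera_matrix"]
    d=np.linalg.inv(K)@[u,v,1];d=np.array([d[0],-d[1],-d[2]])
    if n=="wrist":
        st=st or telemetry.get_state()
        T=np.eye(4);T[:3,:3]=R.from_euler("xyz",st["ee_rot"],degrees=True).as_matrix();T[:3,3]=st["position"];T=T@c["tool_from_camera"]
    else:T=c["T"]
    return T[:3,3],T[:3,:3]@d
def onz(n,u,v,z,st=None):
    o,d=ray(n,u,v,st);return o+d*(z-o[2])/d[2]
def tri(a,b):
    o1,d1=ray(*a);o2,d2=ray(*b)
    s=np.linalg.lstsq(np.c_[d1,-d2],o2-o1,rcond=None)[0]
    p,q=o1+s[0]*d1,o2+s[1]*d2;return (p+q)/2,np.linalg.norm(p-q)
E
python3 - <<'E'
from h import *
np.set_printoptions(precision=4,suppress=True)
S=lambda x,y:("scene",185+(x+.5)/5-.5,160+(y+.5)/5-.5)
D=lambda x,y:("side",225+(x+.5)/6-.5,145+(y+.5)/6-.5)
print("box FL FR BR BL")
for a,b in[((478,340),(258,157)),((258,157),(293,355)),((60,322),(570,330)),((278,522),(517,142))]:
    print(onz(*S(*a),.062),onz(*D(*b),.062),tri(S(*a),D(*b)))
print("cover edge front/back")
for a,b in[((260,228),(385,145)),((163,305),(517,140))]:print(tri(S(*a),D(*b)))
print("fronts top outer: R-right,R-left,L-right,L-left")
for a in[(378,88),(472,158),(478,172),(578,245)]:print(onz(*S(*a),.048))
for a in[(118,378),(107,287),(115,275),(108,190)]:print(onz(*D(*a),.048))
print("pot,vial",onz(*S(206,76),.05),onz(*D(265,465),.05),onz(*S(620,377),.055),onz(*D(187,98),.055))
E
```

```text
box FL FR BR BL
[0.6026 0.0822 0.062 ] [0.5981 0.0776 0.062 ] (array([0.6001, 0.0815, 0.0583]), np.float64(0.0013057818876451804))
[ 0.562  -0.0924  0.062 ] [ 0.5593 -0.097   0.062 ] (array([ 0.5603, -0.0938,  0.0589]), np.float64(0.00018270467796307568))
[ 0.7142 -0.1245  0.062 ] [ 0.712  -0.1275  0.062 ] (array([ 0.7132, -0.1255,  0.0598]), np.float64(0.00015023626593881344))
[0.7519 0.0471 0.062 ] [0.7543 0.0395 0.062 ] (array([0.7537, 0.0448, 0.0593]), np.float64(0.006131928152555429))
cover edge front/back
(array([ 0.6398, -0.0302,  0.1382]), np.float64(0.00592228913237847))
(array([ 0.7087, -0.048 ,  0.1385]), np.float64(0.00045137556405481903))
fronts top outer: R-right,R-left,L-right,L-left
[ 0.4719 -0.0641  0.048 ]
[0.4879 0.0125 0.048 ]
[0.4949 0.0207 0.048 ]
[0.5098 0.0968 0.048 ]
[ 0.466  -0.0692  0.048 ]
[0.4809 0.0066 0.048 ]
[0.4882 0.0154 0.048 ]
[0.5059 0.0935 0.048 ]
pot,vial [ 0.5205 -0.1599  0.05  ] [ 0.5212 -0.1604  0.05  ] [0.5787 0.1594 0.055 ] [0.5777 0.1595 0.055 ]
```

The long cassette is in the right drawer (side view, about (258,203)), so that is the drawer to push. Measured values:

| Item | Value |
|---|---|
| Reader front middle | about (0.581, -0.007) |
| Reader yaw | about -13° |
| Right panel face | about (0.477, -0.029) |
| Right drawer opening | about 84 mm |
| Cover angle | about 0.85 rad |

The top corners triangulate to z of about 0.059 against 0.062, and the box sides come to about 180 and 155, which is acceptable. Next I move over to in front of the right panel.

```bash
python3 -m crank '[[0.0112,-0.0377,0,0,0,0.77,1],[0.0112,-0.0377,0,0,0,0.77,1],[0.0112,-0.0377,0,0,0,0.77,1],[0.0112,-0.0377,0,0,0,0.77,1],[0.0112,-0.0377,0,0,0,0.77,1]]'
python3 -m crank '[[0.0112,-0.0377,0,0,0,0.77,1],[0.0112,-0.0377,0,0,0,0.77,1],[0.0112,-0.0377,0,0,0,0.77,1],[0.0112,-0.0377,0,0,0,0.77,1],[0.0112,-0.0377,0,0,0,0.77,1]]'
python3 -m crank '[[0.0112,-0.0377,0,0,0,0.77,1],[0.0112,-0.0377,0,0,0,0.77,1],[0.0112,-0.0377,0,0,0,0.77,1],[0.0112,-0.0377,0,0,0,0.77,1],[0.0112,-0.0377,0,0,0,0.77,1]]'
python3 -m crank '[[0,0,0,0,0,0,1],[0,0,0,0,0,0,1],[0,0,0,0,0,0,1]]'
python3 - <<'E'
from h import *
import cv2
from cell import get_image
s=telemetry.get_state();print(s)
cv2.imwrite("pics/w1.png",get_image("wrist")[:,:,::-1])
E
```

```text
t: 0.57
position: [0.3048, 0.3558, 0.4042]
ee_rot: [-180.0, -0.0, 159.4]
contact_force: [-0.1, -0.5, 0.4]
finger_gap: 0.0258
t: 0.98
position: [0.3607, 0.1672, 0.4046]
ee_rot: [180.0, 0.0, 163.3]
contact_force: [1.1, 0.7, -0.5]
finger_gap: 0.0002
t: 1.4
position: [0.4168, -0.0216, 0.4047]
ee_rot: [180.0, 0.0, 167.1]
contact_force: [0.5, 0.9, 0.3]
finger_gap: 0.0002
t: 1.65
position: [0.4168, -0.0197, 0.4044]
ee_rot: [180.0, -0.1, 167.0]
contact_force: [-1.1, 1.1, 0.6]
finger_gap: -0.0003
{'t': 1.65, 'joint_positions': array([-9.76267045e+00, -2.20990677e+01,  1.12379100e+02,  2.33658434e-02,
        8.97715767e+01, -8.67188163e+01]), 'joint_velocities': array([ 2.18109894, -0.51818572,  0.21788251,  0.04850881,  0.00708388,
       -0.04412628]), 'tau': array([ -1.4721331 , -30.27860641, -50.64316034,  -0.15539797,
        -0.06727224,  -0.09511643]), 'position': array([ 0.41676001, -0.01967581,  0.40438008]), 'ee_rot': array([ 1.79979627e+02, -5.28615979e-02,  1.66956052e+02]), 'contact_force': array([-1.14060457,  1.05981642,  0.60245208]), 'moment': array([ 0.0689457 ,  0.01808459, -0.01696163]), 'finger_gap': -0.00031918693487066125}
```

View pics/w1.png

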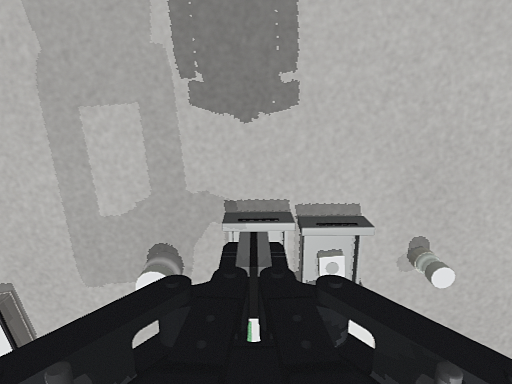

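The wrist view shows the right panel (pot side) at about u 222–294, v 213–230, square to the image. The cassette end is hidden by the fingers. I'll check the panel position from this view.

Run:
```python
from h import *
import cv2
s=telemetry.get_state()
im=cv2.imread("pics/w1.png")
cv2.imwrite("pics/w1z.png",cv2.resize(im[190:300,130:390],None,fx=3,fy=3,interpolation=cv2.INTER_CUBIC))
for u,v in[(222,213),(294,213),(223,229),(295,229),(298,217),(373,218),(299,234),(374,234)]:print(u,v,onz("wrist",u,v,.048,s).round(4),onz("wrist",u,v,.01,s).round(4))
```

```text
222 213 [ 0.4529 -0.0623  0.048 ] [ 0.4647 -0.069   0.01  ]
294 213 [0.4703 0.0128 0.048 ] [0.4841 0.0148 0.01  ]
223 229 [ 0.4709 -0.0658  0.048 ] [ 0.4848 -0.073   0.01  ]
295 229 [0.4885 0.0103 0.048 ] [0.5045 0.0121 0.01  ]
298 217 [0.4757 0.0161 0.048 ] [0.4902 0.0185 0.01  ]
373 218 [0.495  0.0945 0.048 ] [0.5118 0.1061 0.01  ]
299 234 [0.4952 0.0135 0.048 ] [0.512  0.0156 0.01  ]
374 234 [0.5137 0.0932 0.048 ] [0.5326 0.1046 0.01  ]
```

View pics/w1z.png

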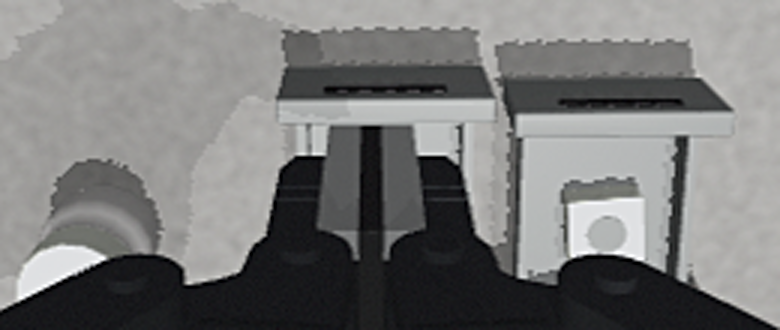

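All three views agree within a few mm: the right panel centre is about (0.475, -0.028). Next is the descent to tip z of about 0.03, some 47 mm in front of it.

```bash
python3 -m crank '[[0,0,-0.04,0,0,0,1],[0,0,-0.04,0,0,0,1],[0,0,-0.04,0,0,0,1],[0,0,-0.04,0,0,0,1],[0,0,-0.03,0,0,0,1]]'
python3 -m crank '[[0,0,-0.012,0,0,0,1],[0.0146,-0.0034,0,0,0,0,1],[0.0097,-0.0022,0,0,0,0,1],[0,0,0,0,0,0,1]]'
python3 - <<'E'
from h import *
import cv2
from cell import get_image
cv2.imwrite("pics/w2.png",get_image("wrist")[:,:,::-1])
E
```

```text
t: 2.12
position: [0.4154, -0.0176, 0.2117]
ee_rot: [180.0, -0.1, 167.2]
contact_force: [-0.4, 0.2, -0.9]
finger_gap: -0.0001
t: 2.45
position: [0.4423, -0.0238, 0.2028]
ee_rot: [180.0, 0.1, 167.2]
contact_force: [0.2, -0.9, 0.2]
finger_gap: -0.0001
```

View pics/w2.png

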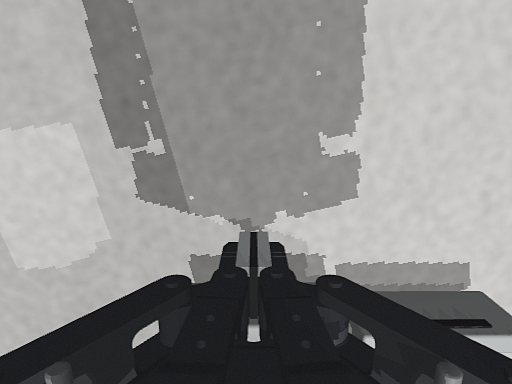

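The fingertips (about (255,235)) are just in front of the right panel, and the left panel is well to the right in the image. I'll start a slow push along the reader's x.

```bash
python3 -m crank '[[0.0049,-0.0011,0,0,0,0,1],[0.0049,-0.0011,0,0,0,0,1],[0.0039,-0.0009,0,0,0,0,1],[0.0029,-0.0007,0,0,0,0,1],[0.0019,-0.0005,0,0,0,0,1]]'
python3 -m crank '[[0.0019,-0.0005,0,0,0,0,1],[0.0019,-0.0005,0,0,0,0,1],[0.0019,-0.0005,0,0,0,0,1],[0.0019,-0.0005,0,0,0,0,1]]'
python3 -m crank '[[0.0024,-0.0006,0,0,0,0,1],[0.0029,-0.0007,0,0,0,0,1],[0.0039,-0.0009,0,0,0,0,1],[0.0039,-0.0009,0,0,0,0,1],[0.0039,-0.0009,0,0,0,0,1]]'
```

```text
t: 2.92
position: [0.4601, -0.0295, 0.2029]
ee_rot: [180.0, 0.0, 167.0]
contact_force: [-1.2, 0.3, 0.7]
finger_gap: -0.0001
t: 3.25
position: [0.4673, -0.0315, 0.2025]
ee_rot: [180.0, -0.0, 167.0]
contact_force: [-1.3, 2.3, 0.4]
finger_gap: -0.0002
t: 3.67
position: [0.4847, -0.0355, 0.2026]
ee_rot: [180.0, -0.0, 167.0]
contact_force: [-0.8, 2.0, -0.6]
finger_gap: 0.0004
```

Run:
```python
from h import *
import cv2
from cell import get_image
cv2.imwrite("pics/s3.png",cv2.resize(get_image("side")[145:245,225:335,::-1],None,fx=6,fy=6,interpolation=cv2.INTER_CUBIC))
```

```text
(no output)
```

View pics/s3.png

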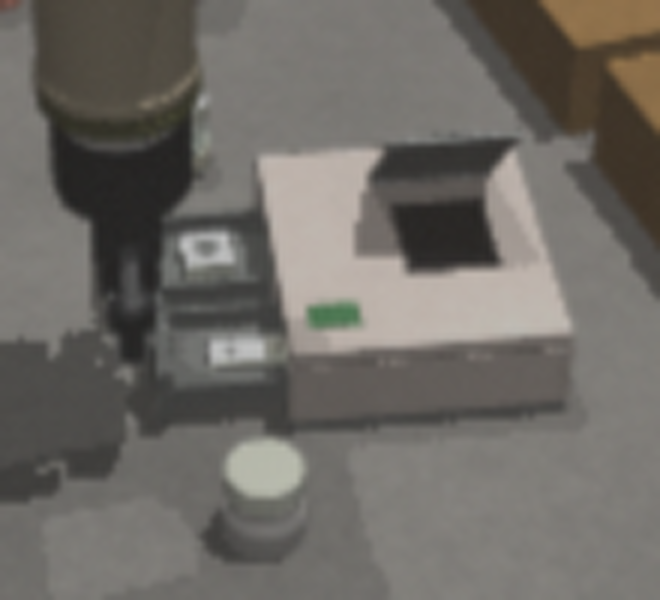

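The right drawer is moving (cassette end went from zoom-u 168 to 210, about 25 mm) and the cassette is riding along. I'll continue gently.

```bash
python3 -m crank '[[0.0039,-0.0009,0,0,0,0,1],[0.0039,-0.0009,0,0,0,0,1],[0.0039,-0.0009,0,0,0,0,1],[0.0039,-0.0009,0,0,0,0,1],[0.0039,-0.0009,0,0,0,0,1]]'
python3 -m crank '[[0.0039,-0.0009,0,0,0,0,1],[0.0039,-0.0009,0,0,0,0,1],[0.0039,-0.0009,0,0,0,0,1],[0.0034,-0.0008,0,0,0,0,1],[0.0029,-0.0007,0,0,0,0,1]]'
python3 -m crank '[[0.0019,-0.0005,0,0,0,0,1],[0.0019,-0.0005,0,0,0,0,1],[0.0015,-0.0003,0,0,0,0,1],[0.0015,-0.0003,0,0,0,0,1],[0.0015,-0.0003,0,0,0,0,1]]'
```

```text
t: 4.13
position: [0.5042, -0.0401, 0.2026]
ee_rot: [-180.0, -0.0, 167.0]
contact_force: [-1.5, 1.5, 0.4]
finger_gap: -0.0001
t: 4.55
position: [0.5222, -0.0443, 0.2027]
ee_rot: [180.0, 0.0, 167.0]
contact_force: [-1.6, 1.8, 0.6]
finger_gap: -0.0001
t: 4.97
position: [0.5302, -0.0461, 0.2027]
ee_rot: [-180.0, 0.0, 167.0]
contact_force: [-0.9, 0.1, -0.5]
finger_gap: -0.0002
```

```bash
python3 -m crank '[[0.0015,-0.0003,0,0,0,0,1],[0.0015,-0.0003,0,0,0,0,1],[0.0015,-0.0003,0,0,0,0,1]]'
python3 -m crank '[[0.001,-0.0002,0,0,0,0,1],[0.001,-0.0002,0,0,0,0,1],[0.001,-0.0002,0,0,0,0,1]]'
python3 - <<'E'
from h import *
import cv2
from cell import get_image
cv2.imwrite("pics/s4.png",cv2.resize(get_image("side")[145:245,225:335,::-1],None,fx=6,fy=6,interpolation=cv2.INTER_CUBIC))
E
```

```text
t: 5.22
position: [0.5347, -0.0471, 0.2027]
ee_rot: [-180.0, 0.0, 167.0]
contact_force: [-0.9, 0.1, 1.3]
finger_gap: -0.0002
t: 5.47
position: [0.5377, -0.0477, 0.2027]
ee_rot: [-180.0, 0.0, 167.0]
contact_force: [-2.2, -1.1, 0.7]
finger_gap: 0.0001
```

View pics/s4.png

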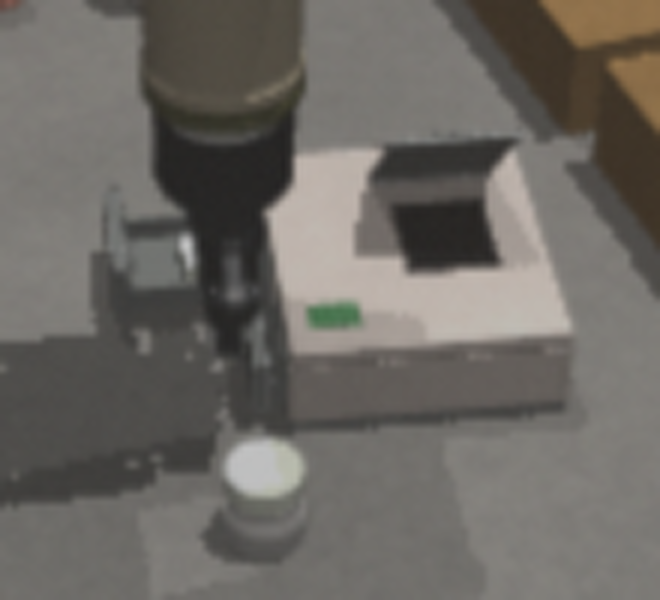

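The panel (zoom-u about 255–270) is nearly home. I'll push in 1 mm steps until the force rises.

```bash
python3 -m crank '[[0.001,-0.0002,0,0,0,0,1],[0.001,-0.0002,0,0,0,0,1]]'
python3 -m crank '[[0.001,-0.0002,0,0,0,0,1],[0.001,-0.0002,0,0,0,0,1]]'
```

```text
t: 5.68
position: [0.5396, -0.048, 0.2027]
ee_rot: [-180.0, -0.0, 167.0]
contact_force: [-1.7, -1.0, 0.2]
finger_gap: -0.0002
t: 5.85
position: [0.5417, -0.0484, 0.2027]
ee_rot: [-180.0, -0.0, 167.0]
contact_force: [-1.5, 0.1, 0.7]
finger_gap: -0.0004
```

```bash
python3 -m crank '[[0.001,-0.0002,0,0,0,0,1],[0.001,-0.0002,0,0,0,0,1]]'
```

```text
t: 6.02
position: [0.5437, -0.0488, 0.2026]
ee_rot: [-180.0, -0.0, 167.0]
contact_force: [-1.1, -0.4, 1.1]
finger_gap: 0.0003
```

```bash
python3 -m crank '[[0.001,-0.0002,0,0,0,0,1],[0.001,-0.0002,0,0,0,0,1]]'
```

```text
t: 6.18
position: [0.5457, -0.0492, 0.2026]
ee_rot: [-180.0, -0.0, 167.0]
contact_force: [-0.9, -1.5, -0.3]
finger_gap: 0.0
```

```bash
python3 -m crank '[[0.001,-0.0002,0,0,0,0,1],[0.001,-0.0002,0,0,0,0,1]]'
```

```text
t: 6.35
position: [0.5467, -0.0493, 0.2025]
ee_rot: [-180.0, -0.2, 167.0]
contact_force: [-14.5, 1.3, 12.6]
finger_gap: 0.0002
```

Run:
```python
from h import *
import cv2
from cell import get_image
cv2.imwrite("pics/s5.png",cv2.resize(get_image("side")[145:245,225:335,::-1],None,fx=6,fy=6,interpolation=cv2.INTER_CUBIC))
cv2.imwrite("pics/w5.png",get_image("scene")[:,:,::-1])
```

```text
(no output)
```

View pics/s5.png

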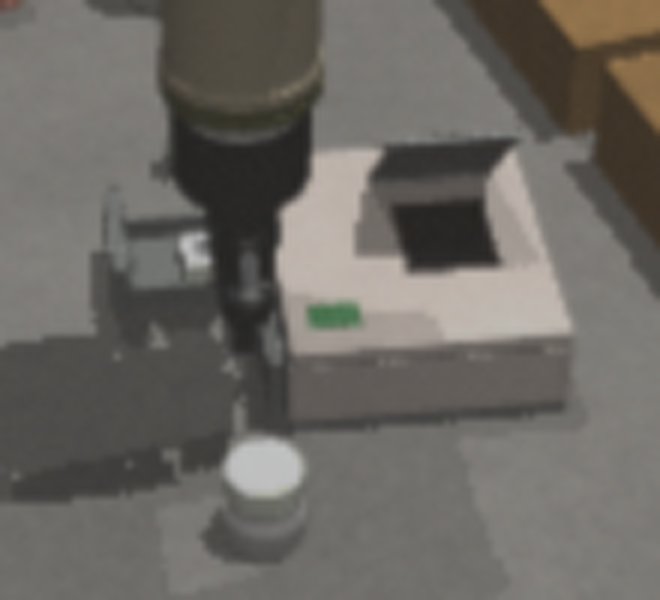

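The force stepped to 14.5 N along the reader's -x, which is the hard stop. I'll back off and raise clear, then check.

```bash
python3 -m crank '[[-0.0049,0.0011,0,0,0,0,1],[-0.0097,0.0022,0,0,0,0,1],[-0.0146,0.0034,0,0,0,0,1],[0,0,0.035,0,0,0,1],[0,0,0.04,0,0,0,1]]'
python3 -m crank '[[0,0,0.04,0,0,0,1],[0,0,0.02,0,0,0,1],[0,0,0,0,0,0,1]]'
python3 - <<'E'
from h import *
import cv2
from cell import get_image
cv2.imwrite("pics/s6.png",cv2.resize(get_image("side")[145:245,225:335,::-1],None,fx=6,fy=6,interpolation=cv2.INTER_CUBIC))
print(telemetry.get_state()["position"])
cv2.imwrite("pics/w6.png",get_image("wrist")[:,:,::-1])
E
```

```text
t: 6.87
position: [0.5159, -0.0422, 0.2747]
ee_rot: [180.0, -0.4, 167.0]
contact_force: [1.3, -0.1, 0.9]
finger_gap: -0.0001
t: 7.12
position: [0.5205, -0.0431, 0.3449]
ee_rot: [180.0, 0.7, 167.0]
contact_force: [-0.1, 0.7, -0.3]
finger_gap: 0.0003
[ 0.51977005 -0.04294439  0.34170553]
```

View pics/s6.png

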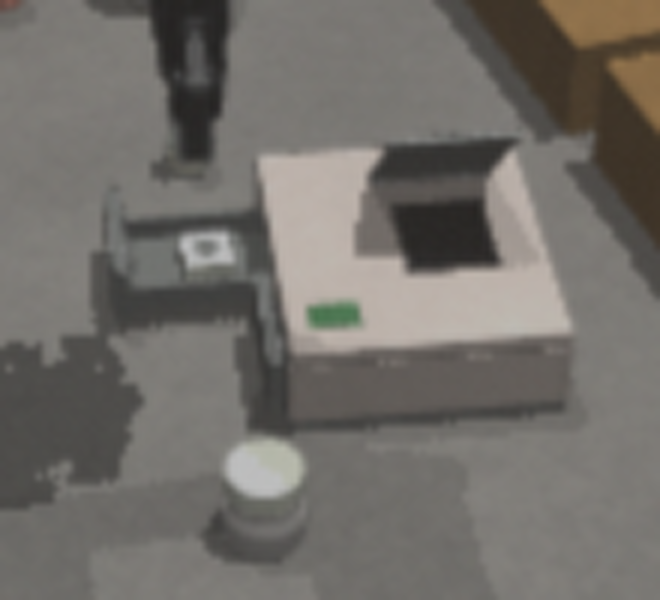

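View pics/w6.png

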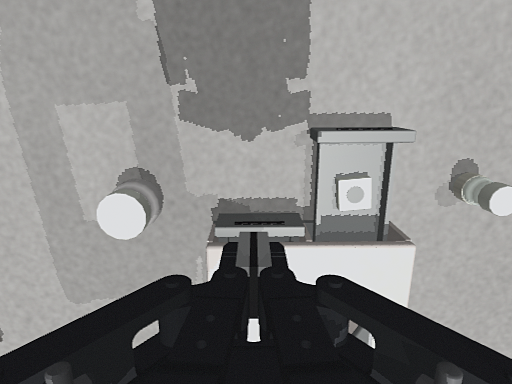

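The right drawer is in (panel face edge at v≈227), and the left drawer and block are unchanged. I'll check the 12 mm home standoff and recompute the reader frame from this closer view.

Run:
```python
from h import *
import cv2
s=telemetry.get_state()
im=cv2.imread("pics/w6.png")
cv2.imwrite("pics/w6z.png",cv2.resize(im[110:270,200:430],None,fx=3.4,fy=3.4,interpolation=cv2.INTER_CUBIC))
ax=np.array([.9744,-.2250,0])
A=onz("wrist",216,226.5,.048,s);B=onz("wrist",304,226.5,.048,s);C=onz("wrist",209,243,.062,s);D=onz("wrist",414,243,.062,s)
print(A,B,C,D,np.linalg.norm(D-C),np.linalg.norm(B-A),(D-C)/np.linalg.norm(D-C))
print((C-A)@ax,(D-B)@ax)
```

```text
[ 0.546899 -0.083001  0.048   ] [ 0.56408365 -0.00873754  0.048     ] [ 0.55477721 -0.08949485  0.062     ] [0.59323418 0.07667668 0.062     ] 0.17056352502539163 0.07622581145021952 [0.22547008 0.97425009 0.        ]
0.009137639216637166 0.009186069260463782
```

View pics/w6z.png

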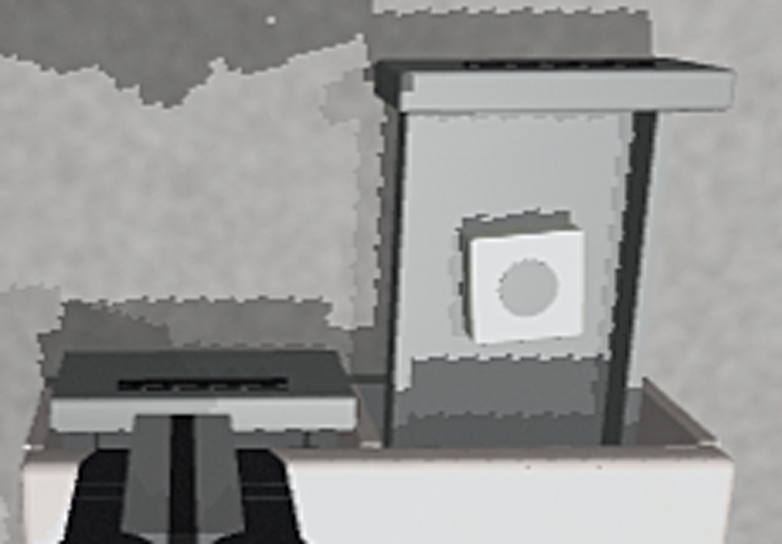

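The drawer is home: measured standoff is about 11–12 mm against 12, and yaw is -13.0°. Next I go above the cover's outer face, with the hinge at about (0.692, 0.023).

```bash
python3 -m crank '[[0.0326,0.0054,0,0,0,0,1],[0.0326,0.0054,0,0,0,0,1],[0.0326,0.0054,0,0,0,0,1],[0.0326,0.0054,0,0,0,0,1],[0.0326,0.0054,0,0,0,0,1]]'
python3 -m crank '[[0,0,0,0,0,0,1],[0,0,0,0,0,0,1],[0,0,0,0,0,0,1]]'
python3 - <<'E'
from h import *
import cv2
from cell import get_image
cv2.imwrite("pics/s7.png",cv2.resize(get_image("side")[115:245,225:355,::-1],None,fx=4.6,fy=4.6,interpolation=cv2.INTER_CUBIC))
cv2.imwrite("pics/c7.png",cv2.resize(get_image("scene")[160:280,185:335,::-1],None,fx=5,fy=5,interpolation=cv2.INTER_CUBIC))
E
```

```text
t: 7.63
position: [0.6822, -0.0154, 0.3347]
ee_rot: [-180.0, -0.2, 167.0]
contact_force: [-0.4, 0.5, 0.9]
finger_gap: 0.0
t: 7.88
position: [0.6808, -0.0158, 0.335]
ee_rot: [-180.0, -0.2, 167.1]
contact_force: [-0.8, 0.3, -0.4]
finger_gap: 0.0002
```

View pics/s7.png

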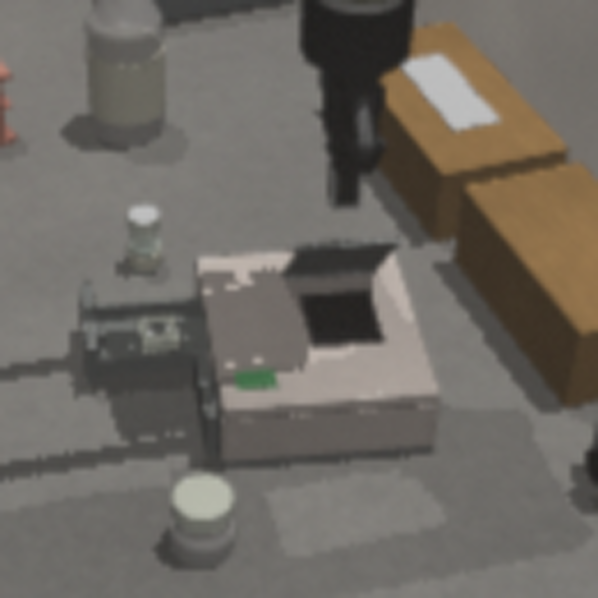

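View pics/c7.png

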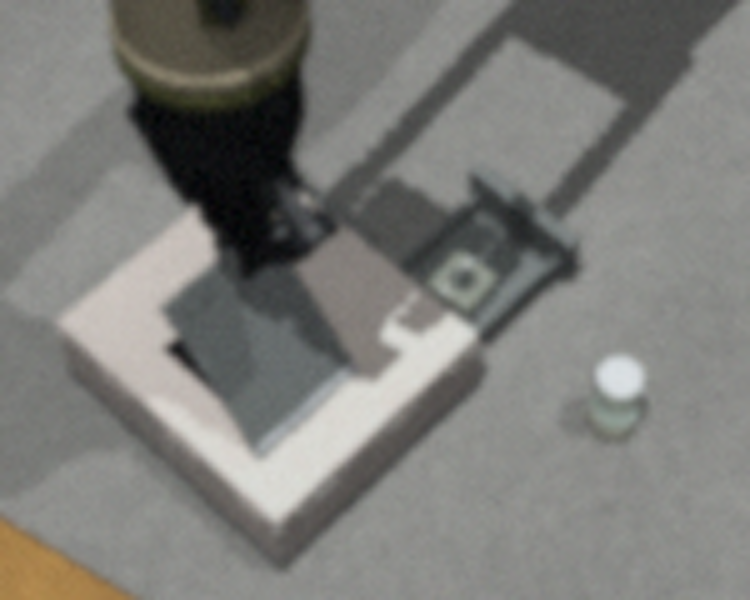

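The tip is over the cover's outer face, about 40 mm from the hinge and centred along its length (102 vs 100 mm). Descending slowly to make contact.

```bash
python3 -m crank '[[0,0,-0.008,0,0,0,1],[0,0,-0.008,0,0,0,1],[0,0,-0.006,0,0,0,1],[0,0,-0.004,0,0,0,1],[0,0,-0.004,0,0,0,1]]'
python3 -m crank '[[0,0,-0.003,0,0,0,1],[0,0,-0.003,0,0,0,1]]'
python3 -m crank '[[0,0,-0.003,0,0,0,1],[0,0,-0.003,0,0,0,1]]'
```

```text
t: 8.4
position: [0.681, -0.0159, 0.3068]
ee_rot: [-180.0, -0.0, 167.0]
contact_force: [-0.5, 0.6, 0.5]
finger_gap: -0.0002
t: 8.57
position: [0.6814, -0.0159, 0.3014]
ee_rot: [180.0, -0.0, 167.0]
contact_force: [0.7, -0.5, -0.5]
finger_gap: -0.0003
t: 8.73
position: [0.6816, -0.0158, 0.2959]
ee_rot: [180.0, 0.0, 167.0]
contact_force: [-0.0, 0.0, 1.9]
finger_gap: 0.0
```

Tip z is now 0.123, roughly at contact. I'll follow the arc down and to the right.

```bash
python3 -m crank '[[-0.0006,-0.0026,-0.003,0,0,0,1],[-0.0006,-0.0026,-0.003,0,0,0,1],[-0.0006,-0.0026,-0.003,0,0,0,1],[-0.0006,-0.0026,-0.003,0,0,0,1],[-0.0006,-0.0026,-0.003,0,0,0,1]]'
python3 -m crank '[[-0.0005,-0.002,-0.004,0,0,0,1],[-0.0005,-0.002,-0.004,0,0,0,1],[-0.0005,-0.002,-0.004,0,0,0,1]]'
python3 - <<'E'
from h import *
import cv2
from cell import get_image
cv2.imwrite("pics/s8.png",cv2.resize(get_image("side")[115:245,225:355,::-1],None,fx=4.6,fy=4.6,interpolation=cv2.INTER_CUBIC))
cv2.imwrite("pics/c8.png",cv2.resize(get_image("scene")[160:280,185:335,::-1],None,fx=5,fy=5,interpolation=cv2.INTER_CUBIC))
E
```

```text
t: 9.15
position: [0.6784, -0.0291, 0.2804]
ee_rot: [180.0, 0.0, 167.0]
contact_force: [0.8, 1.4, 1.0]
finger_gap: -0.0001
t: 9.4
position: [0.6769, -0.0352, 0.2683]
ee_rot: [-180.0, 0.0, 167.0]
contact_force: [0.3, -0.5, 0.9]
finger_gap: -0.0003
```

View pics/s8.png

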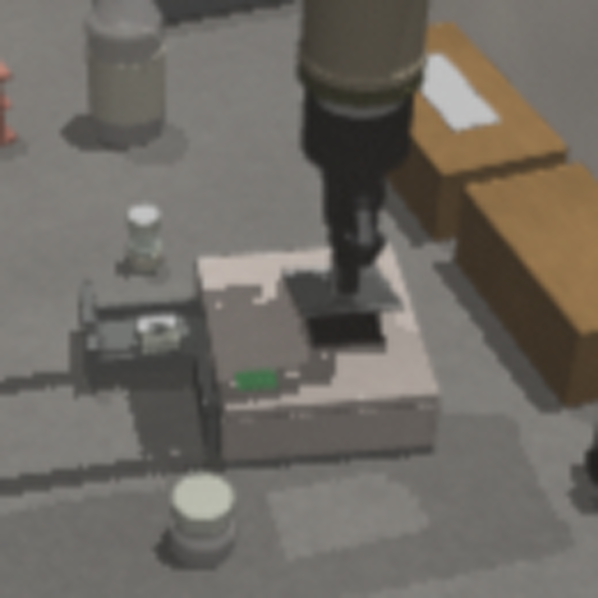

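View pics/c8.png

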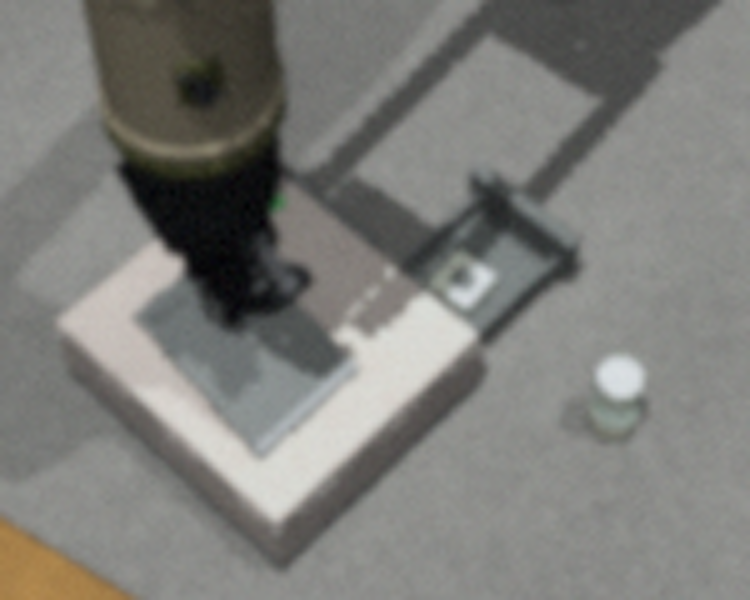

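The cover is swinging down (free edge now at zoom (340,300) in the side view), with the fingertip about two thirds of the way out on it. I'll keep going.

```bash
python3 -m crank '[[-0.0005,-0.002,-0.004,0,0,0,1],[-0.0003,-0.0015,-0.004,0,0,0,1],[-0.0003,-0.0012,-0.004,0,0,0,1],[-0.0002,-0.001,-0.003,0,0,0,1],[-0.0002,-0.001,-0.003,0,0,0,1]]'
python3 -m crank '[[0,0,-0.002,0,0,0,1],[0,0,-0.002,0,0,0,1]]'
python3 -m crank '[[0,0,-0.001,0,0,0,1],[0,0,-0.001,0,0,0,1]]'
```

```text
t: 9.92
position: [0.6753, -0.0416, 0.2502]
ee_rot: [180.0, -0.0, 167.0]
contact_force: [-0.1, 1.0, 0.9]
finger_gap: -0.0002
t: 10.08
position: [0.6753, -0.0418, 0.2464]
ee_rot: [-180.0, -0.0, 167.0]
contact_force: [-0.9, -0.9, 0.3]
finger_gap: 0.0004
t: 10.25
position: [0.6754, -0.0417, 0.2446]
ee_rot: [-180.0, -0.0, 167.0]
contact_force: [-0.8, -0.0, 1.5]
finger_gap: 0.0003
```

```bash
python3 -m crank '[[0,0,-0.001,0,0,0,1],[0,0,-0.001,0,0,0,1]]'
```

```text
t: 10.42
position: [0.6755, -0.0416, 0.2428]
ee_rot: [-180.0, 0.0, 167.0]
contact_force: [-0.5, -1.4, 1.5]
finger_gap: 0.0003
```

```bash
python3 -m crank '[[0,0,-0.001,0,0,0,1],[0,0,-0.001,0,0,0,1]]'
```

```text
t: 10.58
position: [0.6755, -0.0416, 0.2413]
ee_rot: [-180.0, 0.0, 167.0]
contact_force: [-4.7, 0.9, 10.4]
finger_gap: -0.0002
```

```bash
python3 -m crank '[[0,0,-0.001,0,0,0,1]]'
```

```text
t: 10.67
position: [0.6756, -0.0416, 0.2413]
ee_rot: [-180.0, 0.0, 167.0]
contact_force: [-9.5, 1.5, 16.2]
finger_gap: 0.0001
```

The upward reaction reached 16 N with the tip stopped at z = 0.068, so the cover is flat. Lifting straight off to check.

```bash
python3 -m crank '[[0,0,0.004,0,0,0,1],[0,0,0.02,0,0,0,1],[0,0,0.04,0,0,0,1],[0,0,0.04,0,0,0,1],[0,0,0.04,0,0,0,1]]'
python3 -m crank '[[-0.04,0,0.03,0,0,0,1],[-0.04,0,0,0,0,0,1],[-0.04,0,0,0,0,0,1],[-0.04,0,0,0,0,0,1],[-0.04,0,0,0,0,0,1]]'
python3 -m crank '[[0,0,0,0,0,0,1],[0,0,0,0,0,0,1],[0,0,0,0,0,0,1]]'
python3 - <<'E'
from h import *
import cv2
from cell import get_image
cv2.imwrite("pics/s9.png",cv2.resize(get_image("side")[115:245,225:355,::-1],None,fx=4.6,fy=4.6,interpolation=cv2.INTER_CUBIC))
cv2.imwrite("pics/c9.png",cv2.resize(get_image("scene")[160:280,185:335,::-1],None,fx=5,fy=5,interpolation=cv2.INTER_CUBIC))
E
```

```text
t: 11.08
position: [0.675, -0.0413, 0.3845]
ee_rot: [180.0, -0.1, 167.0]
contact_force: [1.4, 0.7, 0.6]
finger_gap: 0.0003
t: 11.5
position: [0.4803, -0.0413, 0.4084]
ee_rot: [180.0, 0.0, 167.1]
contact_force: [-0.7, -1.0, 0.6]
finger_gap: -0.0001
t: 11.75
position: [0.4823, -0.0415, 0.4095]
ee_rot: [180.0, 0.1, 167.0]
contact_force: [0.3, -0.6, 0.4]
finger_gap: 0.0002
```

View pics/s9.png

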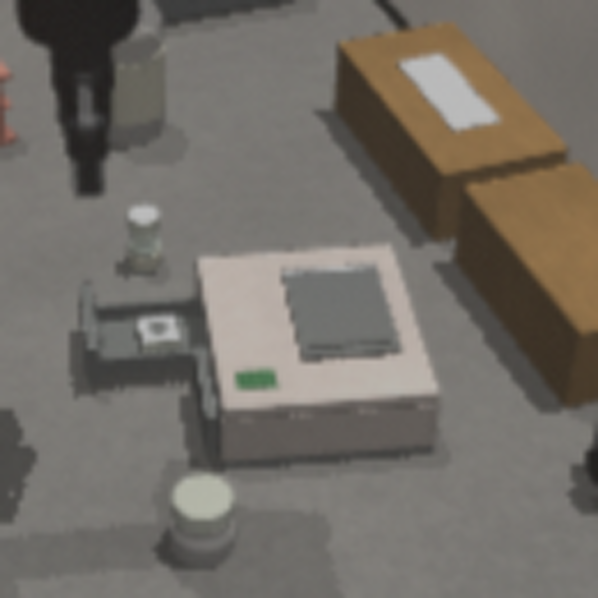

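View pics/c9.png

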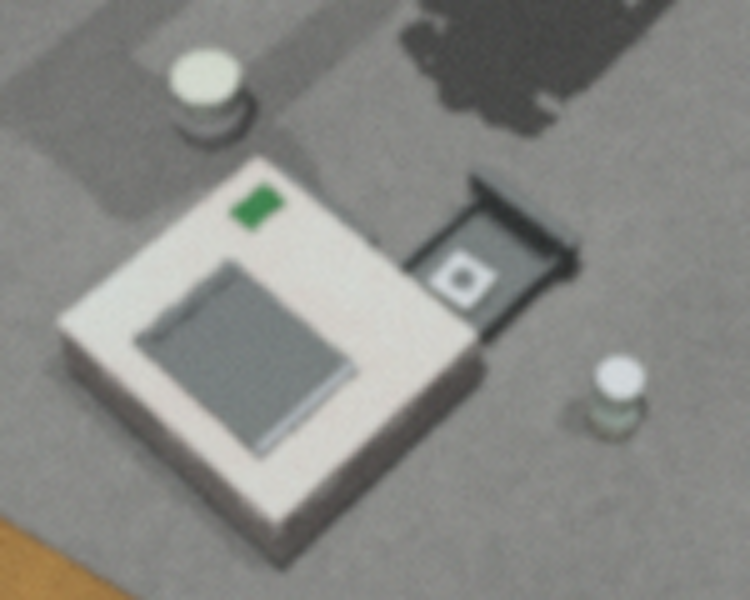

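Run:
```python
from h import *
S=lambda x,y:("scene",185+(x+.5)/5-.5,160+(y+.5)/5-.5)
D=lambda x,y:("side",225+(x+.5)/4.6-.5,115+(y+.5)/4.6-.5)
for a,b in[((228,262),(303,357)),((137,340),(400,350))]:print("cover edge",tri(S(*a),D(*b)))
h=tri(S(355,370),D(283,268)),tri(S(262,453),D(380,264));print("hinge",h)
from cell import get_image
import cv2
s=telemetry.get_state();cv2.imwrite("pics/w9.png",get_image("wrist")[:,:,::-1])
```

```text
cover edge (array([ 0.63309948, -0.0646553 ,  0.06469381]), np.float64(0.0011908174485865378))
cover edge (array([ 0.70307523, -0.07979153,  0.06480887]), np.float64(0.0017279737494416629))
hinge ((array([0.65608603, 0.03588328, 0.06784466]), np.float64(0.0018528776391345248)), (array([0.72761753, 0.01835163, 0.06776988]), np.float64(0.0054058121037089376)))
```

View pics/w9.png

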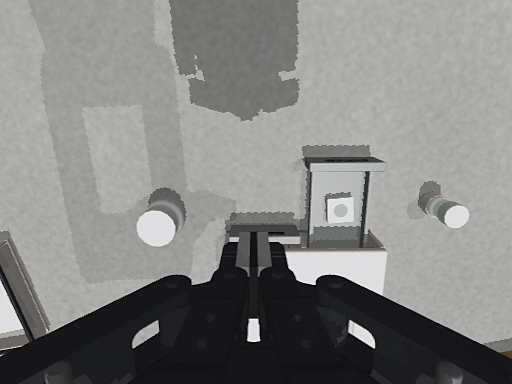

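The free edge and hinge triangulate to the same height (0.065 and 0.068). The left drawer and block look unchanged, as do the pot and vial, and the arm is clear.

```bash
python3 -c "
from cell import sign_off;print(sign_off())"
```

```text
the job is handed in; nothing more can be done
None
```

The right drawer, which held the long cassette, is pushed fully home, and the cover is then pressed flat. The job was handed in at about 12 s with the arm clear of everything.

- **Drawer:** I pushed it in slowly with the shut fingertips. The force jumped to about 14.5 N at the hard stop. The panel then stood about 9–12 mm in front of the box against 12 mm when home. The first reading was 9 mm. A re-read of the picture edges, plus a scale correction because that view measured known lengths about 5% short, gave about 11–12 mm.
- **Cover:** I followed its arc down until the reaction reached 16 N, with the fingertips stopped at z = 0.068 m. From two views the free edge is at 0.065 m and the hinge at 0.068 m, which is flat within the roughly 3 mm measuring error.
- **Left alone:** The left drawer with the check block, the vial and the pot look unchanged in the last pictures. I did not check the rack, bottle, tip box and tray separately; the arm never went low near them.
- **Less certain:** The first camera views differed by up to about 7 mm on the reader and drawer panels, so I used their mean. The cassette could not be seen once the drawer was home; it was riding along undisturbed partway through the push.

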